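# Check a lift screw's thread with the hinged comb

### The arm

A 6-joint arm with a two-finger parallel gripper is mounted at the origin on the work surface. World frame = base frame: x ahead of the robot, y to its left, z up, the work surface at z = 0. Lengths are in m, angles in rad, forces in N, time in s.
With the tool pointing down it reaches from about 0.3 to 0.875 m from the base axis. Payload 6.4 kg.
Tool frame: the origin (TCP) lies between the finger pads; the fingertips stand tip_extent ahead of it and the grasp point (between the pads) lies 5 mm behind it (tip_extent is the distance from the TCP to the fingertips, in m); z points along the fingers, y is the direction in which the jaws open and shut (so a half turn about z gives the same grasp; the last joint's range is limited). The gripper opens to 85 mm and grips with 20 to 120 N. Pads are 22 mm wide; open, the fingers measure 114 mm over their backs; the gripper's body (76 mm by 85 mm) begins 54 mm behind the grasp point. The pads swing forward as they close: fully open they stand 13 mm farther back than shut.
Start: joints at [1.109, 0.181, 1.607, -0, 1.354, -0.206], TCP at [0.145, 0.556, 0.245] pointing down, gripper open.
Joint ranges: [-2.99, 2.99], [-0.89, 2.07], [0.3, 2.58], [-1.14, 4.28], [0, 2.63], [-3.12, 3.12]. Speed limits (rad/s): [2.57, 2.57, 3.01, 3.14, 3.14, 3.14].

### API

Orientations are given as a unit quaternion [w, x, y, z].
In Python, from bench import * gives the robot as it stands.
- The arm moves only by the shell command python3 -m jog 'ROWS'. ROWS is JSON, a list of rows, each a list of 3 entries, a list of its own where there are three numbers: the shift along the tool's x, y, z in mm, then the turn, a rotation vector about the tool's x, y, z in rad, then the opening, from 0 (shut) to 1 (fully open). A call has 1 to 20 rows; each row is the pose to reach, as a shift and turn from the pose measured when the call began, along the tool's axes at that moment; what a row does not reach only later rows make up. A row lasts 1/12 s, in which the tool goes at most 41.7 mm and 7.16 degrees, less where a joint would pass 70% of its speed; a pose out of reach is approached as far as the arm can. A call with a gripper value outside its range is refused whole. The fingers move at their own pace and stop on an object; the grip force is fixed at half the most. Time passes only in rows, so rows that repeat a pose let the fingers close. It gives the time, the measured TCP pose, the force and the opening at its end, in the units of the state.
- get_obs(): the state, without advancing time (a new reading comes with each control period).
- camera(name): name is "side" or "top" or "wrist"; returns (picture, depth): 480x640x3 uint8, red, green, blue; 480x640 float32, m along the optical axis (not along the pixel's ray), 0 where there is no reading.
- get_calibration(name): a dict with "fx", "fy", "cx", "cy" (pixels), "world_from_camera" (4x4, takes a point from camera to world coordinates). Camera axes: x right, y down, z forward; pixel columns grow to the right and rows downward; lengths in m; the calibration is good to about 2 mm. A picture is of the moment at which its call begins: read the wrist's pose just before it. get_calibration takes no time and is no camera call; for the wrist camera it gives the pose at the moment of the call.
- hand_in(): hands the job in, once; it reports no verdict.
The state is a dict: "time_s": time; "q": joint angles; "dq": joint speeds; "joint_efforts": joint torques, N m; "eef_pos": TCP position; "eef_rot": TCP orientation; "wrist_force": force on the tool from outside, world axes, zero at the start; "torque": the same for the moment, N m; "opening": opening from 0.0 (shut) to 1.0 (fully open).
Only numpy, scipy, OpenCV 4.12 (cv2) and the standard library are available. Lean on these libraries where they do the work, as an engineer would, in place of code of your own. Each camera call takes 0.05 s, during which the arm holds its last target.

### The job

Slide the lead screw along its vee trough, with the comb leaf still standing up, until its thread is under the comb and the grooves line up with the comb's teeth. Then fold the leaf down and press it gently until all its teeth sit in the thread and the leaf lies flat, and let go of everything. Leave the nut, the spanner and the green case where they are.

Things in the scene. Friction and masses are not known exactly. Their poses are not given: they have to be found in the camera images.
- rest: Fixed checking rest: grey base plate 130 x 220 x 12 mm with a 90-degree aluminium vee trough, 200 mm long along its y axis, holding the screw. Origin at bench level under the trough's middle; z up, x across, hinge side at -x. Two hinge posts (16 x 12 mm, 93 mm high) at x = -45, y = +-34 mm.
- trough_mid (a point): Point on the axis of a screw lying in the trough, at the trough's middle: 58 mm above the rest's origin (fixed). The trough's upper edges lie at least 6 mm lower than this, so a finger can push the screw's end face at this height anywhere along the trough.
- comb (a joint): Hinge angle of the steel comb leaf, rad: 0 = level, teeth at the bottom of the thread (flat); positive = raised towards the rest's -x; 1.57 upright; stop at 1.75. About 0.11 = teeth standing on the thread's crests, not in it. Stiff hinge: it stays where it is left; 1 to 3 N at 50 mm from the hinge moves it.
- comb_hinge (a point): Middle of the leaf's hinge axis (fixed, parallel to the trough): x = -45, y = 0 mm in the rest's frame, 84 mm above the bench. The leaf is a plate 50 mm wide (y = -25 to +25 mm), reaching from 4 to 80 mm out from this axis, 5 mm thick, its middle plane through the axis.
- comb_teeth (a point): Middle of the row of tooth tips (moves with the leaf). Four tapered teeth on the leaf's underside, in a row parallel to the hinge and 45 mm from it, tips 11 mm from the plate's middle plane and 2 mm wide, at y = -18, -6, +6, +18 mm in the rest's frame. Leaf level: they are straight above the screw's axis.
- screw: Loose bored steel lead screw, about 0.7 kg, 40 mm diameter, 200 mm long, lying in the trough. Origin at its centre, y along its axis (as the rest's y). Threaded only from y = -46 to +46 mm, plain beyond. It starts too far to the rest's +y, a plain end under the comb. 4 to 9 N on its end slides it.
- thread_mid (a point): Middle of the thread, same point as the screw's origin. Pitch 12 mm, grooves 5 mm deep, 8 mm wide at the top, centred on the screw's top line at y = +-6, +-18, +-30, +-42 mm of its own frame. So the comb fits with this point at y = -24, -12, 0, 12 or 24 mm in the rest's frame, within 2 mm (the tapered teeth draw in 0.5 mm more under about 10 N).
- nut: Bystander: loose plain brass nut ring, 66 mm diameter, 40 mm high, on the bench. Origin at the centre of its underside.
- spanner: Bystander: loose steel spanner 190 mm long lying on the bench. Origin near its middle, x along it.
- case: Bystander: loose dark green plastic case 160 x 110 x 50 mm on the bench. Origin at the centre of its underside.
Not all that is in view belongs to the job. Several things have the shape of the screw; the one meant has the colours described above.

How it is judged:
By the outcome, as a careful person would: the job done as asked, in the order asked, and still so for the second after the job is handed in, with the robot touching nothing.
It also fails if it takes over 54 s, if anything falls off the work surface, if the arm or the gripper's body presses on something with over 40 N, if the wrist force passes 120 N, or if a joint passes its speed limit or range.

## Working session

There is one attempt and no reset: what is moved stays moved. The work goes in short steps, Python scripts to look and compute and a shell command to move; the robot and the scene stay as the last step left them, time stands still between calls to the robot, and variables do not carry over. Pictures are saved under pics/ and viewed, and the job is handed in when it is done.

```bash
ls; mkdir -p pics
python3 - <<'E'
from bench import *
import cv2,numpy as np
o=get_obs()
for k,v in o.items(): print(k,np.round(v,4))
for n in ["side","top","wrist"]:
    c=get_calibration(n); print(n,c["fx"],c["fy"],c["cx"],c["cy"]);print(np.round(c["world_from_camera"],4))
    p,d=camera(n); cv2.imwrite(f"pics/{n}0.png",p[:,:,::-1]); np.save(f"{n}0.npy",d)
E
```

```text
pics
time_s 0.0
q [ 1.1087  0.1815  1.608   0.      1.3538 -0.2063]
dq [-0.0009  0.     -0.0005 -0.0005  0.0006  0.0009]
joint_efforts [-1.00000e-04 -4.44871e+01 -3.51335e+01 -3.00000e-04  9.30000e-03
  0.00000e+00]
eef_pos [0.1452 0.5558 0.2444]
eef_rot [-3.000e-04  1.276e-01  9.918e-01 -8.000e-04]
wrist_force [ 0.4932 -0.5728 -0.3002]
torque [-0.0272 -0.0387 -0.0154]
opening 1.0006
side 558.790621557969 558.790621557969 311.24514539600284 227.177392791397
[[-0.9713 -0.1402  0.1921  0.3666]
 [-0.2369  0.6427 -0.7286  0.7989]
 [-0.0212 -0.7532 -0.6574  0.8257]
 [ 0.      0.      0.      1.    ]]
top 601.3143821284006 601.3143821284006 313.54849940131203 238.30361424760636
[[ 0.0128 -0.9831  0.1827  0.3453]
 [-0.9998 -0.0092  0.0201 -0.0417]
 [-0.0181 -0.1829 -0.983   1.3837]
 [ 0.      0.      0.      1.    ]]
wrist 427.6453972975063 427.6453972975063 315.9477784692219 240.07432769554794
[[ 0.253   0.9173  0.3076  0.0668]
 [ 0.9675 -0.2392 -0.0826  0.5767]
 [-0.0022  0.3185 -0.9479  0.3735]
 [ 0.      0.      0.      1.    ]]
```

View pics/top0.png

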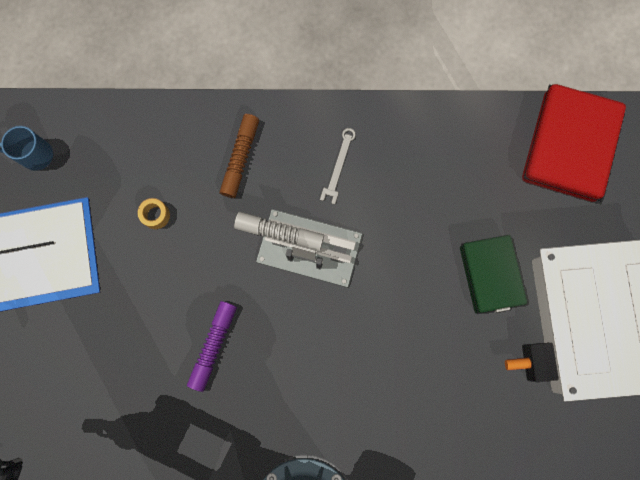

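View pics/side0.png

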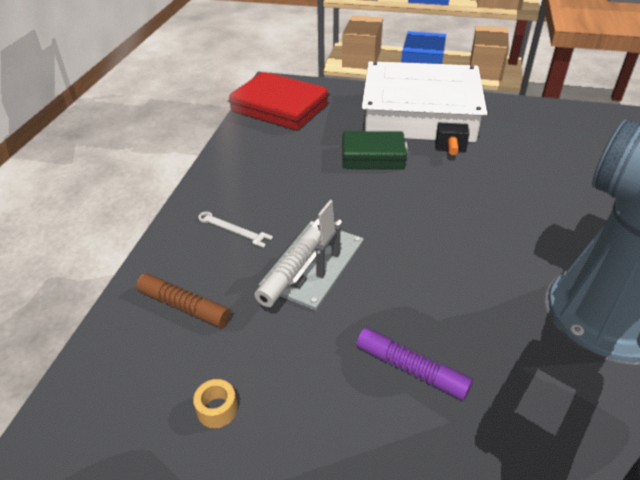

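View pics/wrist0.png

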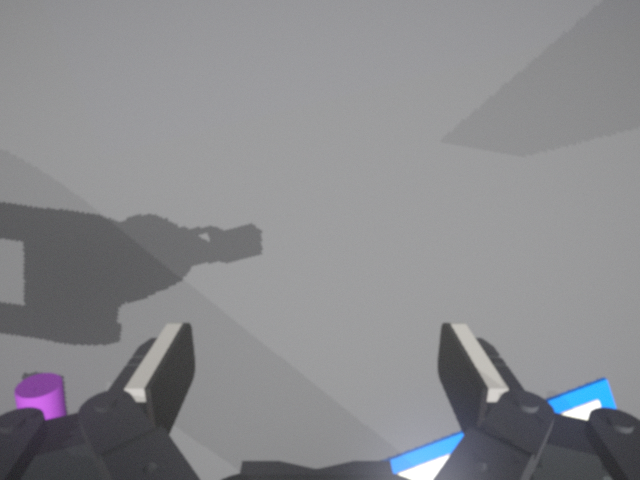

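The top view shows three screw-shaped things: brown at (240,155), purple at (212,345), and steel grey in the trough at (283,232). The grey one in the trough is the one meant. Next I'll check it in a close crop.

Run:
```python
import cv2
p=cv2.imread("pics/top0.png"); c=p[195:300,220:380]; cv2.imwrite("pics/top0c.png",cv2.resize(c,None,fx=5,fy=5,interpolation=cv2.INTER_CUBIC))
p=cv2.imread("pics/side0.png"); c=p[190:315,245:375]; cv2.imwrite("pics/side0c.png",cv2.resize(c,None,fx=4.8,fy=4.8,interpolation=cv2.INTER_CUBIC))
```

```text
(no output)
```

View pics/top0c.png

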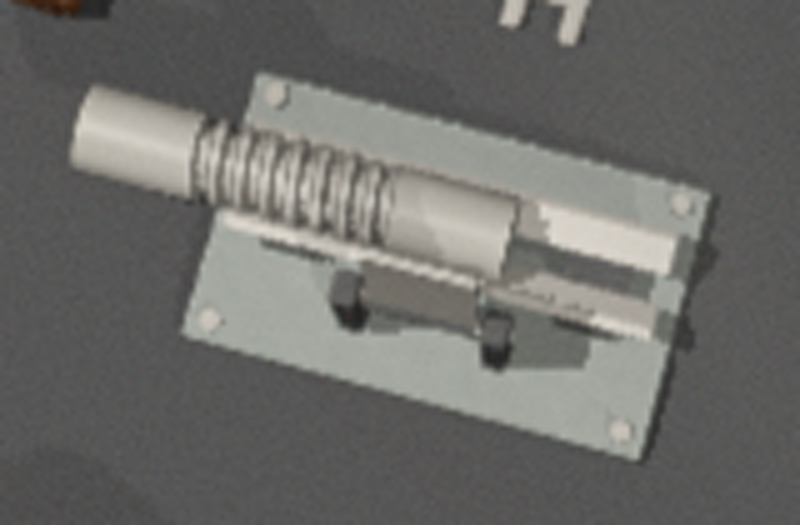

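View pics/side0c.png

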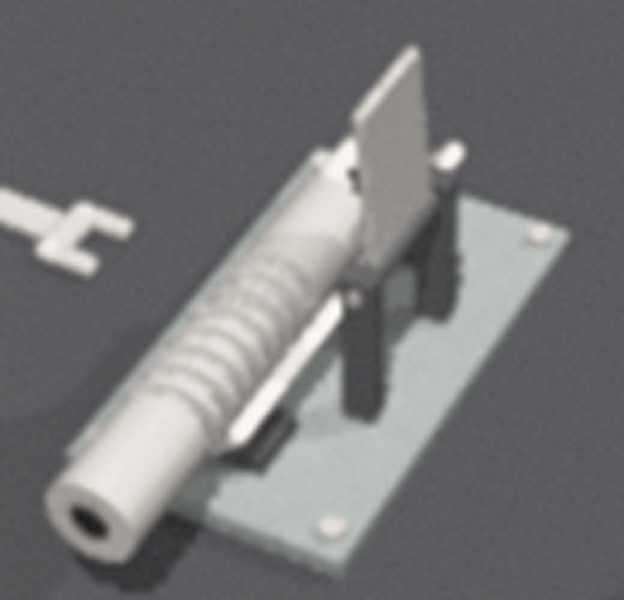

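```bash
cat > h.py <<'E'
from bench import *
import numpy as np, cv2
from scipy.spatial.transform import Rotation as R
def onz(n,u,v,z,c=None):
    c=c or get_calibration(n); T=np.array(c["world_from_camera"])
    d=T[:3,:3]@np.array([(u-c["cx"])/c["fx"],(v-c["cy"])/c["fy"],1]); o=T[:3,3]
    return o+d*(z-o[2])/d[2]
def proj(n,P,c=None):
    c=c or get_calibration(n); T=np.array(c["world_from_camera"])
    p=(np.atleast_2d(P)-T[:3,3])@T[:3,:3]
    return np.c_[c["cx"]+c["fx"]*p[:,0]/p[:,2],c["cy"]+c["fy"]*p[:,1]/p[:,2]]
E
python3 - <<'E'
from h import *
def t(x,y,z): return onz("top",220+(x-2)/5,195+(y-2)/5,z)   # cubic resize half-pixel
C=[t(258,73,.012),t(710,193,.012),t(642,460,.012),t(183,335,.012)]
for c in C: print(np.round(c,4))
C=np.array(C);print("mid",C.mean(0)); 
print("sides",[np.linalg.norm(C[i]-C[(i+1)%4]) for i in range(4)])
v=(C[0]-C[1])+(C[3]-C[2]); print("yaw of y axis",np.degrees(np.arctan2(v[1],v[0])))
# side camera
def s(x,y,z): return onz("side",245+(x-2)/4.8,190+(y-2)/4.8,z)
for q in [(570,235),(345,572)]: print("side",np.round(s(*q,.012),4))
# thread edges along top line z=.078
yd=v/np.linalg.norm(v);m=C.mean(0)
for q in [(85,120),(203,152),(390,205),(512,238)]:
    p=t(*q,.078); print(q,np.round(p,4),"rest y",(p-m)@yd,"rest x",(p-m)@np.array([yd[1],-yd[0],0]))
E
```

```text
[0.6687 0.0866 0.012 ]
[ 0.6133 -0.125   0.012 ]
[ 0.4887 -0.0938  0.012 ]
[0.5442 0.118  0.012 ]
mid [ 0.57872621 -0.00354274  0.012     ]
sides [np.float64(0.218708781439322), np.float64(0.12841551988743488), np.float64(0.21897378395694073), np.float64(0.12832928604701835)]
yaw of y axis 75.32187862169351
side [ 0.4856 -0.0907  0.012 ]
side [0.5389 0.1236 0.012 ]
(85, 120) [0.631 0.157 0.078] rest y 0.16857150583866032 rest x 0.009830905146796453
(203, 152) [0.6169 0.1039 0.078 ] rest y 0.11364256986091302 rest x 0.009657664277037644
(390, 205) [0.5937 0.0204 0.078 ] rest y 0.026924227761817927 rest x 0.00839278542402632
(512, 238) [ 0.5794 -0.0337  0.078 ] rest y -0.029052447372483022 rest x 0.008255615341188858
```

The crop confirms it: the steel-grey screw lies in the trough with a plain end under the upright leaf. The tool's y axis is already parallel to the rest's y. I'll look up tip_extent, then move above the screw's +y end with the gripper closing.

Run:
```python
from h import *
c=get_calibration("wrist"); p,d=camera("wrist"); cv2.imwrite("pics/w1.png",p[:,:,::-1]); np.save("w1.npy",d); np.save("w1T.npy",c["world_from_camera"])
```

```text
(no output)
```

View pics/w1.png

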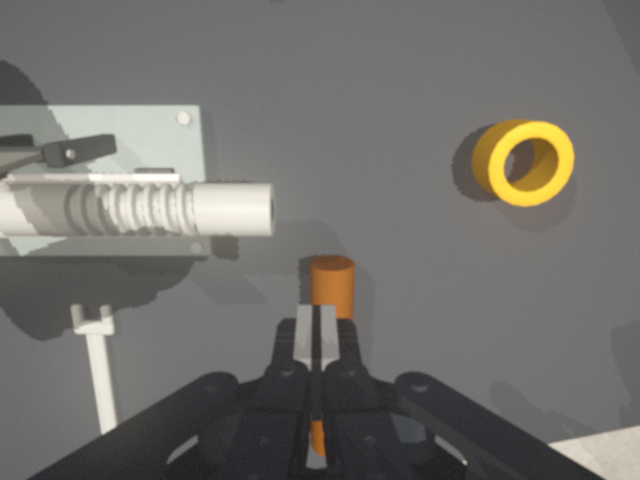

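```bash
python3 - <<'E'
from h import *
c=get_calibration("wrist"); d=np.load("w1.npy")
yd=np.array([.2537,.9673,0]); xd=np.array([.9673,-.2537,0]); m=np.array([.5877,-.0058,0])
def show(n,u,v,z,cc=None):
    p=onz(n,u,v,z,cc)-m; print(n,(u,v,z),"rest x %.1f y %.1f"%(p@xd*1e3,p@yd*1e3))
for q in [(272,186,.068),(272,234,.068),(258,210,.078),(195,210,.078),(201,105,.012),(210,254,.012),(182,178,.052),(183,118,.014),(196,247,.014),(70,154,.093)]: show("wrist",*q,c)
for q in [(330,257,.02),(520,165,.04)]: print(onz("wrist",*q,c))
# depth samples
T=np.array(c["world_from_camera"])
def dp(u,v):
    z=d[v,u]; P=T[:3,:3]@np.array([(u-c["cx"])/c["fx"]*z,(v-c["cy"])/c["fy"]*z,z])+T[:3,3]; r=P-m; return np.round([r@xd*1e3,r@yd*1e3,P[2]*1e3],1)
for u in (215,240,260,268): 
    col=[dp(u,v) for v in range(180,240,4)]; print(u,[tuple(k) for k in col if k[2]>45])
E
python3 - <<'E'
import cv2
p=cv2.imread("pics/w1.png"); c=p[95:265,0:290]; cv2.imwrite("pics/w1c.png",cv2.resize(c,None,fx=2.75,fy=2.75,interpolation=cv2.INTER_CUBIC))
E
```

```text
wrist (272, 186, 0.068) rest x -20.7 y 173.0
wrist (272, 234, 0.068) rest x 15.6 y 171.8
wrist (258, 210, 0.078) rest x -5.5 y 163.5
wrist (195, 210, 0.078) rest x -5.5 y 118.7
wrist (201, 105, 0.012) rest x -75.6 y 112.0
wrist (210, 254, 0.012) rest x 52.3 y 109.1
wrist (182, 178, 0.052) rest x -23.6 y 103.5
wrist (183, 118, 0.014) rest x -65.6 y 97.1
wrist (196, 247, 0.014) rest x 45.0 y 97.7
wrist (70, 154, 0.093) rest x -46.7 y 45.5
[0.69318441 0.19077254 0.02      ]
[0.64915028 0.35297173 0.04      ]
215 [(np.float64(-20.3), np.float64(129.6), np.float64(58.4)), (np.float64(-19.0), np.float64(131.4), np.float64(66.6)), (np.float64(-16.8), np.float64(132.1), np.float64(70.4)), (np.float64(-14.3), np.float64(132.3), np.float64(72.2)), (np.float64(-11.7), np.float64(132.4), np.float64(73.5)), (np.float64(-9.4), np.float64(132.9), np.float64(76.4)), (np.float64(-81.4), np.float64(205.4), np.float64(372.9)), (np.float64(-4.1), np.float64(132.9), np.float64(78.3)), (np.float64(-0.9), np.float64(132.5), np.float64(77.7)), (np.float64(2.1), np.float64(132.3), np.float64(77.5)), (np.floa
[... 1932 characters left out ...]
.float64(66.2)), (np.float64(-16.8), np.float64(170.2), np.float64(70.3)), (np.float64(-14.4), np.float64(170.3), np.float64(72.4)), (np.float64(-11.6), np.float64(170.3), np.float64(73.4)), (np.float64(-9.5), np.float64(170.6), np.float64(76.8)), (np.float64(-6.9), np.float64(170.6), np.float64(77.8)), (np.float64(-3.7), np.float64(170.4), np.float64(77.0)), (np.float64(-1.1), np.float64(170.5), np.float64(78.1)), (np.float64(2.2), np.float64(170.2), np.float64(77.2)), (np.float64(4.8), np.float64(170.3), np.float64(78.5)), (np.float64(8.6), np.float64(169.8), np.float64(75.7)), (np.float64(12.3), np.float64(169.5), np.float64(73.5)), (np.float64(17.5), np.float64(168.6), np.float64(67.0))]
```

View pics/w1c.png

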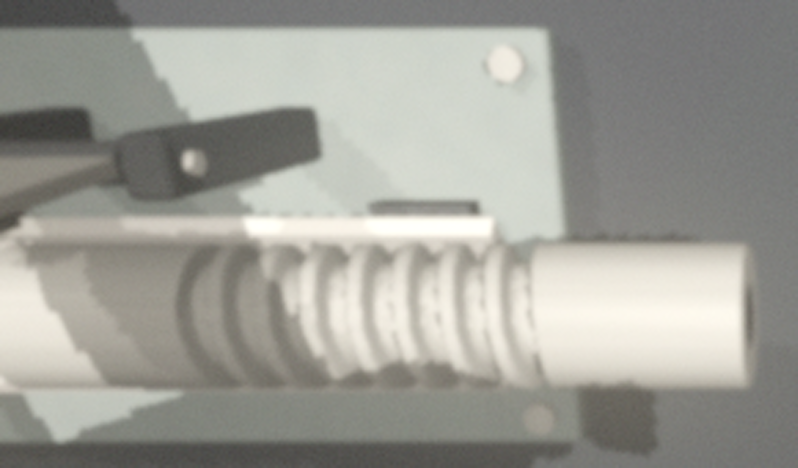

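The picture shows the screw's +y end face at (272,210), about y = 172 mm in the rest's frame. Depth puts the axis near x = -1 mm and the top at 78 mm, which matches the given sizes. The closed fingertips are clear of it, so I'll descend beside the end face.

```bash
python3 -m jog '[[[0,0,40],[0,0,0],0],[[0,0,80],[0,0,0],0],[[0,0,120],[0,0,0],0],[[0,0,150],[0,0,0],0],[[0,0,170],[0,0,0],0],[[0,0,180],[0,0,0],0],[[0,0,180],[0,0,0],0]]'
python3 - <<'E'
from h import *
c=get_calibration("wrist"); p,d=camera("wrist"); cv2.imwrite("pics/w2.png",p[:,:,::-1])
E
```

```text
time_s: 2.2
eef_pos: [0.6359, 0.1934, 0.061]
eef_rot: [-0.004, 0.127, 0.992, -0.001]
wrist_force: [0.4, 0.6, -1.6]
opening: -0.0
```

View pics/w2.png

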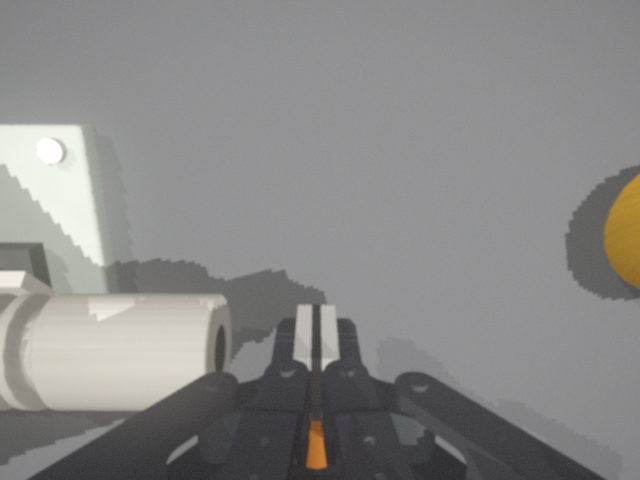

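```bash
python3 -m jog '[[[-3,-6,0],[0,0,0],0],[[-3,-12,0],[0,0,0],0],[[-3,-15,0],[0,0,0],0],[[-3,-17,0],[0,0,0],0],[[-3,-19,0],[0,0,0],0],[[-3,-21,0],[0,0,0],0],[[-3,-23,0],[0,0,0],0],[[-3,-25,0],[0,0,0],0],[[-3,-27,0],[0,0,0],0],[[-3,-27,0],[0,0,0],0]]'
python3 - <<'E'
from h import *
c=get_calibration("wrist"); p,d=camera("wrist"); cv2.imwrite("pics/w3.png",p[:,:,::-1])
E
```

```text
time_s: 3.08
eef_pos: [0.6344, 0.1677, 0.0641]
eef_rot: [-0.001, 0.127, 0.992, 0.0]
wrist_force: [1.5, 3.7, 0.6]
opening: 0.001
```

View pics/w3.png

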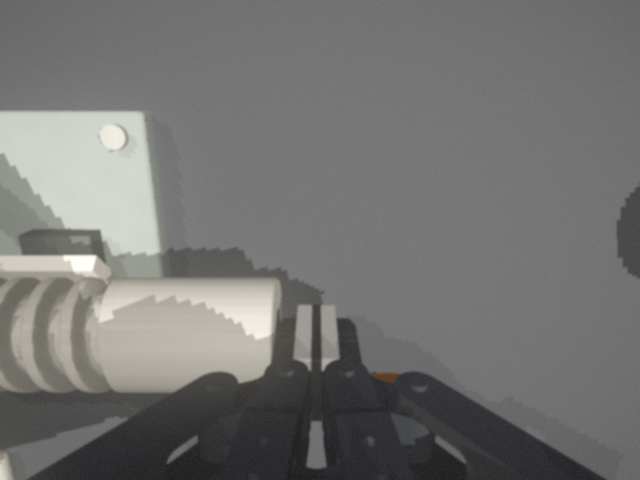

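Contact is made: about 4 N along +y, and the end face is touching the finger back at (280,320). I'll push on, stopping short of the target so I can measure.

```bash
python3 -m jog '[[[0,-2,0],[0,0,0],0],[[0,-4,0],[0,0,0],0],[[0,-6,0],[0,0,0],0],[[0,-8,0],[0,0,0],0],[[0,-10,0],[0,0,0],0],[[0,-12,0],[0,0,0],0],[[0,-14,0],[0,0,0],0],[[0,-16,0],[0,0,0],0],[[0,-18,0],[0,0,0],0],[[0,-20,0],[0,0,0],0],[[0,-22,0],[0,0,0],0],[[0,-24,0],[0,0,0],0],[[0,-26,0],[0,0,0],0],[[0,-28,0],[0,0,0],0],[[0,-30,0],[0,0,0],0],[[0,-32,0],[0,0,0],0],[[0,-33,0],[0,0,0],0],[[0,-34,0],[0,0,0],0],[[0,-34,0],[0,0,0],0]]'
python3 - <<'E'
from h import *
for n in ("wrist","side","top"):
    p,d=camera(n); cv2.imwrite(f"pics/{n}4.png",p[:,:,::-1])
p=cv2.imread("pics/side4.png"); c=p[190:315,245:375]; cv2.imwrite("pics/side4c.png",cv2.resize(c,None,fx=4.8,fy=4.8,interpolation=cv2.INTER_CUBIC))
E
```

```text
time_s: 4.72
eef_pos: [0.626, 0.1355, 0.0643]
eef_rot: [-0.001, 0.127, 0.992, 0.001]
wrist_force: [0.5, 4.9, -1.2]
opening: 0.001
```

View pics/wrist4.png

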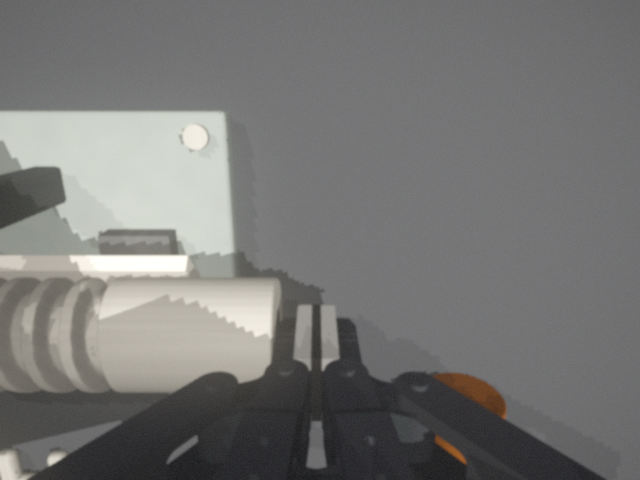

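View pics/side4c.png

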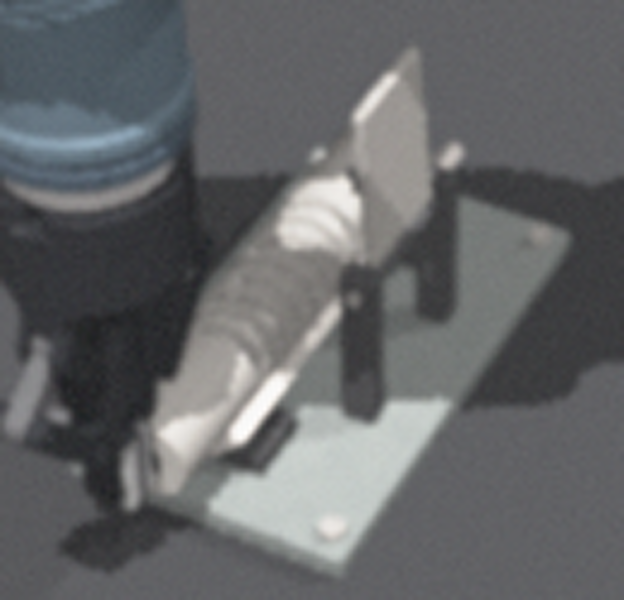

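```bash
python3 -m jog '[[[0,5,0],[0,0,0],0],[[0,5,-40],[0,0,0],0],[[0,5,-80],[0,0,0],0],[[0,5,-120],[0,0,0],0],[[0,5,-160],[0,0,0],0],[[-15,-20,-190],[0,0,0],0],[[-30,-55,-200],[0,0,0],0],[[-45,-90,-200],[0,0,0],0],[[-60,-120,-200],[0,0,0],0],[[-60,-132,-200],[0,0,0],0],[[-60,-132,-200],[0,0,0],0],[[-60,-132,-200],[0,0,0],0]]'
python3 - <<'E'
from h import *
c=get_calibration("wrist");p,d=camera("wrist"); cv2.imwrite("pics/w5.png",p[:,:,::-1]); np.save("w5.npy",d); np.save("w5T.npy",c["world_from_camera"])
print(np.round(c["world_from_camera"],4))
E
```

```text
time_s: 5.87
eef_pos: [0.6505, -0.0083, 0.2636]
eef_rot: [-0.001, 0.128, 0.992, 0.001]
wrist_force: [-0.4, 0.6, -0.7]
opening: -0.001
[[ 2.545e-01  9.175e-01  3.056e-01  5.723e-01]
 [ 9.671e-01 -2.418e-01 -7.950e-02  1.220e-02]
 [ 9.000e-04  3.158e-01 -9.488e-01  3.928e-01]
 [ 0.000e+00  0.000e+00  0.000e+00  1.000e+00]]
```

View pics/w5.png

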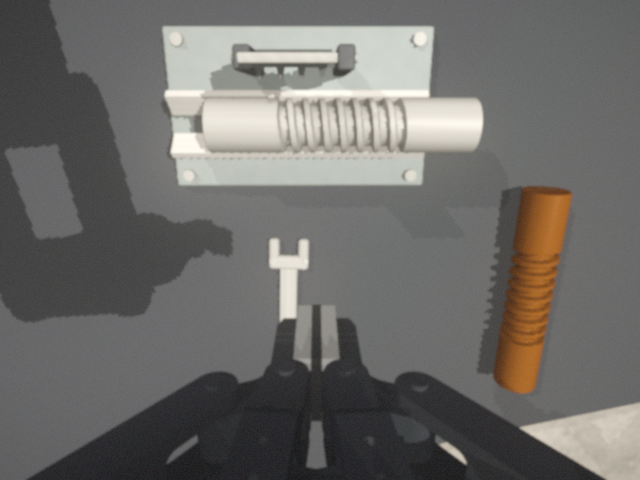

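Run:
```python
import cv2
p=cv2.imread("pics/w5.png"); c=p[15:195,155:495]; cv2.imwrite("pics/w5a.png",cv2.resize(c[:,:170],None,fx=4.7,fy=3.3,interpolation=cv2.INTER_CUBIC));
cv2.imwrite("pics/w5b.png",cv2.resize(p[25:165,220:420],None,fx=4,fy=4,interpolation=cv2.INTER_CUBIC))
```

```text
(no output)
```

View pics/w5b.png

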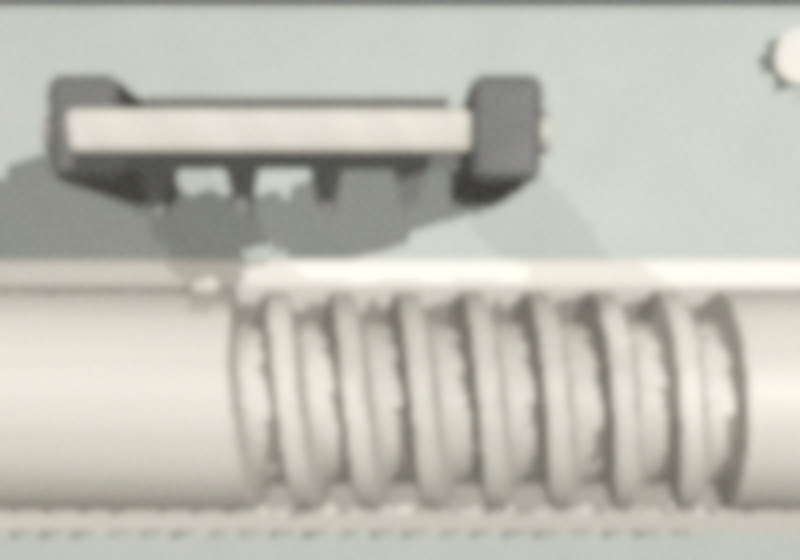

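Run:
```python
from h import *
c=get_calibration("wrist")
yd=np.array([.2537,.9673,0]); xd=np.array([.9673,-.2537,0]); m=np.array([.5877,-.0058,0])
def rp(u,v,z):
    p=onz("wrist",u,v,z,c)-m; return np.round([p@xd*1e3,p@yd*1e3],1)
def cr(x,y,z): return rp(220+x/4-.4,25+y/4-.4,z)
print("leaf ends",cr(68,130,.164),cr(472,130,.164), "front/back edge", cr(270,108,.164),cr(270,150,.164))
print("post R inner/outer",cr(474,120,.093),cr(540,120,.093),"post L outer",cr(49,120,.093))
print("plate", rp(163,27,.012),rp(433,27,.012),rp(423,185,.012),rp(179,185,.012))
print("trough",rp(165,95,.05),rp(429,95,.05))
print("screws bolts",rp(176,39,.014),rp(420,39,.014),rp(410,175,.014),rp(190,176,.014))
for X in (0,):
    P=m+np.array([0,0,.078]); 
    for y in (-.03,0,.03,.08): print("topline",y,proj("wrist",m+yd*y+np.array([0,0,.078]),c))
# tooth: hinge-based
print("tooth tips at z=.129, x=-34", [np.round(proj("wrist",m+xd*-.034+yd*y+np.array([0,0,.129]),c)[0]-[220,25],1)*4 for y in (-.018,-.006,.006,.018)])
print("leaf top corners", [np.round(proj("wrist",m+xd*-.045+yd*y+np.array([0,0,.164]),c)[0]-[220,25],1)*4 for y in (-.025,.025)])
```

```text
leaf ends [-38.7 -24.6] [-38.7  25.3] front/back edge [-41.2   0.4] [-36.4   0.3]
post R inner/outer [-46.1  29. ] [-46.1  39.6] post L outer [-46.  -39.6]
plate [ -73.6 -108.3] [-73.7 109. ] [ 54.8 111.2] [  54.9 -108.4]
trough [-21.5 -99.8] [-21.7 100.6]
screws bolts [-64.5 -98.2] [-64.7  98.8] [45.5 98.4] [ 46.5 -97.1]
topline -0.03 [[253.20834454 126.7299987 ]]
topline 0 [[295.28944133 126.75573082]]
topline 0.03 [[337.36006295 126.78145653]]
topline 0.08 [[407.45449809 126.82431849]]
tooth tips at z=.129, x=-34 [array([156.4, 185.6]), array([240. , 185.6]), array([323.6, 185.6]), array([407.2, 185.6])]
leaf top corners [array([59.6, 72. ]), array([468.8,  72.4])]
```

Run:
```python
from h import *
c=get_calibration("wrist")
p=cv2.imread("pics/w5.png")
q=cv2.resize(p[85:165,265:415],None,fx=5.3,fy=5.3,interpolation=cv2.INTER_CUBIC)
# overlay ticks for predicted groove centres at thread_mid y=30
yd=np.array([.2537,.9673,0]); xd=np.array([.9673,-.2537,0]); m=np.array([.5877,-.0058,0])
r=lambda y,z: (proj("wrist",m+yd*(y+.0002)+np.array([0,0,z]),c)[0]-[265,85]+.5)*5.3-.5
for k in (-46,-42,-30,-18,-6,6,18,30,42,46):
    u,v=r(.030+k/1e3,.078); cv2.line(q,(int(u),int(v)-12),(int(u),int(v)+12),(0,0,255) if abs(k)<46 else (255,0,0),1)
cv2.imwrite("pics/w5d.png",q)
g=p[126:129].mean((0,2)); print(np.round(g[270:412]).astype(int))
```

```text
[227 227 227 227 227 226 223 209 190 181 192 208 220 225 226 225 217 195
 177 197 218 225 226 221 206 187 186 204 219 225 227 225 216 192 164 168
 201 222 226 226 219 205 188 189 204 213 216 212 201 181 155 135 153 190
 212 216 216 210 197 189 198 211 215 218 217 212 197 167 141 155 192 212
 218 216 210 197 192 204 215 218 217 208 189 156 130 131 162 196 214 218
 218 209 196 198 209 217 220 220 219 209 184 148 141 175 204 217 221 217
 207 198 207 218 222 223 220 208 182 154 141 163 200 224 232 234 230 216
 206 217 228 233 232 231 222 199 163 146 169 209 228 234 234 234]
```

View pics/w5d.png

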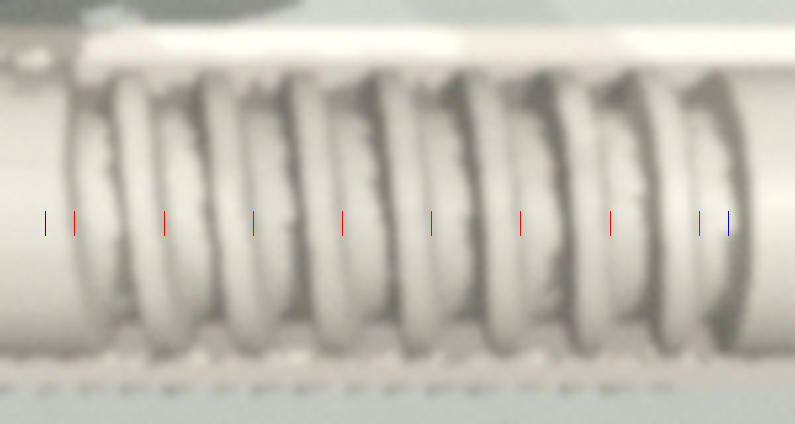

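The enlarged wrist view is a good fit to the model. The leaf edge runs from y = -24.6 to +25.3, the posts to ±39.6 and the trough ends at ±100, so my rest frame is within 0.3 mm in y. The groove walls along the top line put thread_mid at y ≈ 33.2 mm. It needs to move -9.2 mm to reach 24, which is a TCP y of 137.2 at the end of the push.

```bash
cat >> h.py <<'E'
yd=np.array([.2537,.9673,0]); xd=np.array([.9673,-.2537,0]); m=np.array([.5877,-.0058,0])
def rest(p): r=np.array(p)-m; return np.round([r@xd*1e3,r@yd*1e3,r[2]*1e3],1)
E
python3 -m jog '[[[15,35,0],[0,0,0],0],[[30,70,0],[0,0,0],0],[[45,105,0],[0,0,0],0],[[60,132,20],[0,0,0],0],[[62,138,60],[0,0,0],0],[[62,138,100],[0,0,0],0],[[62,138,140],[0,0,0],0],[[62,138,175],[0,0,0],0],[[62,138,195],[0,0,0],0],[[62,138,199],[0,0,0],0],[[62,138,199],[0,0,0],0]]'
python3 - <<'E'
from h import *
o=get_obs(); print(rest(o["eef_pos"]),o["wrist_force"])
E
```

```text
time_s: 6.83
eef_pos: [0.6232, 0.144, 0.0633]
eef_rot: [-0.003, 0.127, 0.992, 0.001]
wrist_force: [-0.2, 0.4, 0.7]
opening: 0.003
[ -3.7 153.9  63.3] [-0.16388732  0.35594617  0.65475888]
```

```bash
python3 -m jog '[[[-2,-3,0],[0,0,0],0],[[-2,-6,0],[0,0,0],0],[[-2,-8,0],[0,0,0],0],[[-2,-10,0],[0,0,0],0],[[-2,-12,0],[0,0,0],0],[[-2,-13.5,0],[0,0,0],0],[[-2,-15,0],[0,0,0],0],[[-2,-15.5,0],[0,0,0],0],[[-2,-16,0],[0,0,0],0],[[-2,-16,0],[0,0,0],0],[[-2,-16,0],[0,0,0],0]]'
python3 - <<'E'
from h import *
o=get_obs(); print(rest(o["eef_pos"]),o["wrist_force"])
E
```

```text
time_s: 7.75
eef_pos: [0.6229, 0.1293, 0.0656]
eef_rot: [-0.001, 0.127, 0.992, 0.002]
wrist_force: [1.9, 6.6, 2.2]
opening: -0.004
[ -0.2 139.6  65.6] [1.91721507 6.57885609 2.16293366]
```

```bash
python3 -m jog '[[[0,-1,0],[0,0,0],0],[[0,-2,0],[0,0,0],0],[[0,-2.5,0],[0,0,0],0],[[0,-2.5,0],[0,0,0],0],[[0,-2.5,0],[0,0,0],0]]'
python3 - <<'E'
from h import *
o=get_obs(); print(rest(o["eef_pos"]),o["wrist_force"])
E
```

```text
time_s: 8.17
eef_pos: [0.6231, 0.1277, 0.067]
eef_rot: [-0.0, 0.127, 0.992, 0.003]
wrist_force: [0.8, 6.3, 1.7]
opening: 0.001
[  0.4 138.1  67. ] [0.77237987 6.27788818 1.72215597]
```

```bash
python3 -m jog '[[[0,-1,1],[0,0,0],0],[[0,-1.7,1],[0,0,0],0],[[0,-1.7,1],[0,0,0],0],[[0,-1.7,1],[0,0,0],0]]'
python3 - <<'E'
from h import *
o=get_obs(); print(rest(o["eef_pos"]),o["wrist_force"])
E
```

```text
time_s: 8.5
eef_pos: [0.623, 0.1271, 0.067]
eef_rot: [0.001, 0.127, 0.992, 0.004]
wrist_force: [0.5, 7.8, 1.3]
opening: -0.003
[  0.5 137.5  67. ] [0.49260517 7.81806716 1.2833641 ]
```

Next I'll back off, rise and move over the rest to measure again.

```bash
python3 -m jog '[[[0,5,0],[0,0,0],0],[[0,5,-40],[0,0,0],0],[[0,5,-80],[0,0,0],0],[[0,5,-120],[0,0,0],0],[[0,5,-160],[0,0,0],0],[[-15,-20,-190],[0,0,0],0],[[-30,-55,-197],[0,0,0],0],[[-45,-90,-197],[0,0,0],0],[[-60,-115,-197],[0,0,0],0],[[-60,-120,-197],[0,0,0],0],[[-60,-120,-197],[0,0,0],0],[[-60,-120,-197],[0,0,0],0]]'
cat > meas.py <<'E'
import sys; from h import *
n,mid=sys.argv[1],float(sys.argv[2])
c=get_calibration("wrist");p,d=camera("wrist"); p=p[:,:,::-1].copy(); cv2.imwrite(f"pics/{n}.png",p); np.save(n+".npy",d)
print(rest(get_obs()["eef_pos"]),"cam",rest(np.array(c["world_from_camera"])[:3,3]))
P=lambda x,y,z: proj("wrist",m+xd*x+yd*(y+.0002)+np.array([0,0,z]),c)[0]
o=P(0,0,.078); u0,v0=int(o[0]-75),int(o[1]-90); f=4
q=cv2.resize(p[max(v0,0):v0+140,u0:u0+195],None,fx=f,fy=f,interpolation=cv2.INTER_CUBIC); v0=max(v0,0)
for k in (-46,-42,-30,-18,-6,6,18,30,42,46):
    u,v=(P(0,mid/1e3+k/1e3,.078)-[u0,v0]+.5)*f-.5; cv2.line(q,(int(u),int(v)-10),(int(u),int(v)+10),(0,0,255) if abs(k)<46 else (255,0,0),1)
for y in (-.018,-.006,.006,.018):
    u,v=(P(-.034,y,.129)-[u0,v0]+.5)*f-.5; cv2.circle(q,(int(u),int(v)),3,(0,200,0),1)
cv2.imwrite(f"pics/{n}c.png",q)
v=int(round(o[1])); a,b=int(P(0,mid/1e3-.05,.078)[0]),int(P(0,mid/1e3+.05,.078)[0])
g=p[v-1:v+2].mean((0,2)); from scipy.signal import argrelmin
i=[k for k in argrelmin(g)[0] if a<=k<=b]; s=(P(0,.1,.078)[0]-o[0])/100
print([(k,int(g[k]),round((k-o[0])/s,1)) for k in i])
E
python3 meas.py w6 24
```

```text
time_s: 9.5
eef_pos: [0.6502, -0.006, 0.2629]
eef_rot: [0.0, 0.128, 0.992, 0.004]
wrist_force: [0.1, -0.3, -0.5]
opening: -0.004
[ 60.3  16.4 262.9] cam [-20.7  14.5 391.9]
[(np.int64(256), 227, np.float64(-25.8)), (np.int64(262), 180, np.float64(-21.6)), (np.int64(271), 183, np.float64(-15.2)), (np.int64(279), 184, np.float64(-9.5)), (np.int64(287), 167, np.float64(-3.8)), (np.int64(295), 186, np.float64(1.9)), (np.int64(304), 160, np.float64(8.4)), (np.int64(312), 185, np.float64(14.1)), (np.int64(321), 144, np.float64(20.5)), (np.int64(329), 190, np.float64(26.2)), (np.int64(338), 133, np.float64(32.6)), (np.int64(346), 194, np.float64(38.3)), (np.int64(355), 139, np.float64(44.7)), (np.int64(362), 197, np.float64(49.7)), (np.int64(371), 129, np.float64(56.1)), (np.int64(379), 199, np.float64(61.8)), (np.int64(388), 150, np.float64(68.2)), (np.int64(394), 235, np.float64(72.5))]
```

View pics/w6c.png

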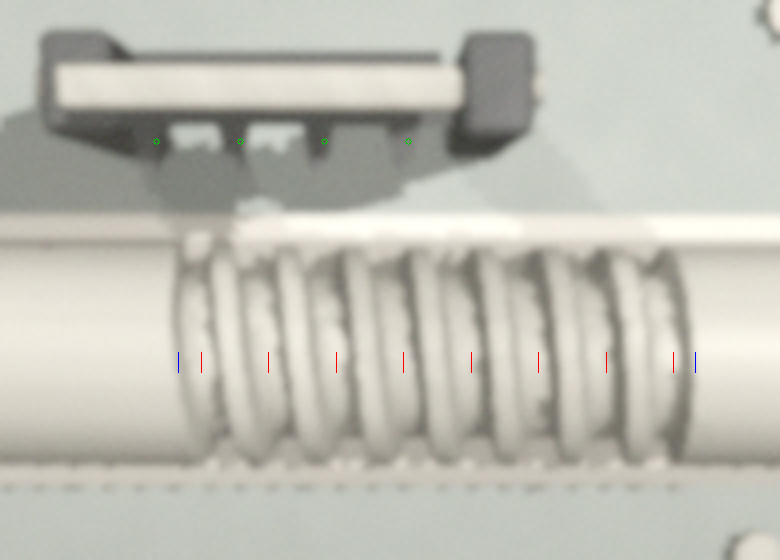

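The thread ticks line up with the picture. The groove midpoints give thread_mid ≈ 23.4 mm (target 24, tolerance 2), and the upright leaf's teeth stand over the grooves. Next I'll go behind the leaf on the -x side.

```bash
python3 -m jog '[[[35,-5,0],[0,0,0],0],[[70,-10,0],[0,0,0],0],[[105,-15,0],[0,0,0],0],[[135,-16,0],[0,0,0],0],[[145,-16,20],[0,0,0],0],[[145,-16,50],[0,0,0],0],[[145,-16,80],[0,0,0],0],[[145,-16,100],[0,0,0],0],[[145,-16,109],[0,0,0],0],[[145,-16,109],[0,0,0],0],[[145,-16,109],[0,0,0],0]]'
python3 - <<'E'
from h import *
o=get_obs(); print(rest(o["eef_pos"]),o["wrist_force"])
p,d=camera("wrist"); cv2.imwrite("pics/w7.png",p[:,:,::-1])
p,d=camera("side"); p=p[:,:,::-1];c=p[160:315,235:395]; cv2.imwrite("pics/s7c.png",cv2.resize(c,None,fx=3.8,fy=3.8,interpolation=cv2.INTER_CUBIC))
E
```

```text
time_s: 10.47
eef_pos: [0.5062, 0.0175, 0.1543]
eef_rot: [0.0, 0.126, 0.992, 0.004]
wrist_force: [0.2, -0.1, 0.4]
opening: 0.0
[-84.7   1.9 154.3] [ 0.20361269 -0.07805088  0.3974181 ]
```

View pics/w7.png

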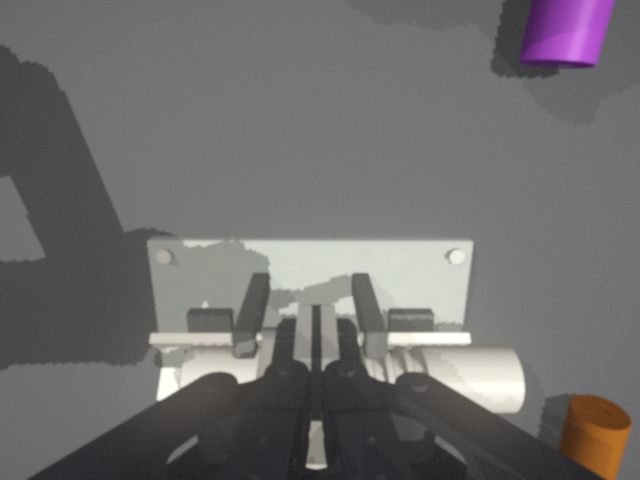

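View pics/s7c.png

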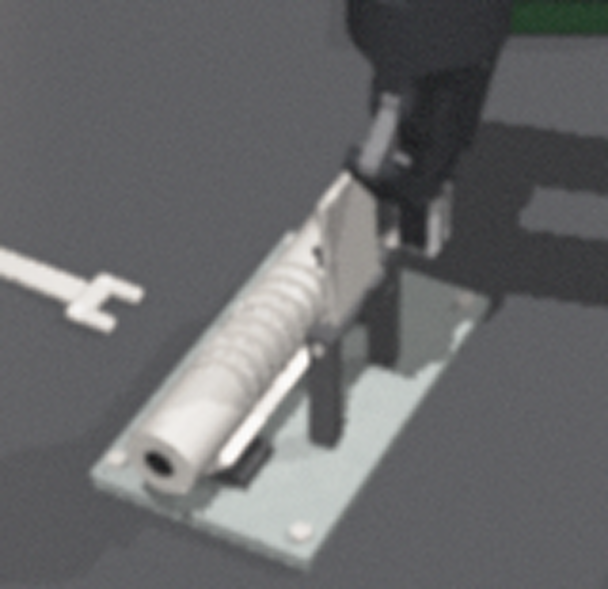

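The fingers are behind the leaf, touching nothing (0.4 N). I'll start folding along an arc about the hinge.

```bash
python3 -m jog '[[[-10,-1.5,3],[0,0,0],0],[[-18,-1.5,6],[0,0,0],0],[[-23,-1.5,6],[0,0,0],0],[[-27,-1.5,6],[0,0,0],0],[[-31,-1.5,6],[0,0,0],0],[[-35,-1.5,6.5],[0,0,0],0],[[-38,-1.5,7],[0,0,0],0],[[-42,-1.5,8],[0,0,0],0],[[-45,-1.5,9],[0,0,0],0],[[-49,-1.5,10.5],[0,0,0],0],[[-52,-1.5,12],[0,0,0],0],[[-55,-1.5,13.5],[0,0,0],0],[[-58,-1.5,15.5],[0,0,0],0],[[-61,-1.5,18],[0,0,0],0],[[-64,-1.5,20.5],[0,0,0],0],[[-64,-1.5,20.5],[0,0,0],0]]'
python3 - <<'E'
from h import *
o=get_obs(); print(rest(o["eef_pos"]),o["wrist_force"])
p,d=camera("side"); p=p[:,:,::-1];c=p[160:315,235:395]; cv2.imwrite("pics/s8c.png",cv2.resize(c,None,fx=3.8,fy=3.8,interpolation=cv2.INTER_CUBIC))
E
```

```text
time_s: 11.9
eef_pos: [0.5693, -0.0005, 0.1346]
eef_rot: [0.002, 0.127, 0.992, 0.004]
wrist_force: [-0.2, -0.5, 0.6]
opening: 0.002
[-19.2   0.5 134.6] [-0.21757808 -0.52267101  0.6035816 ]
```

View pics/s8c.png

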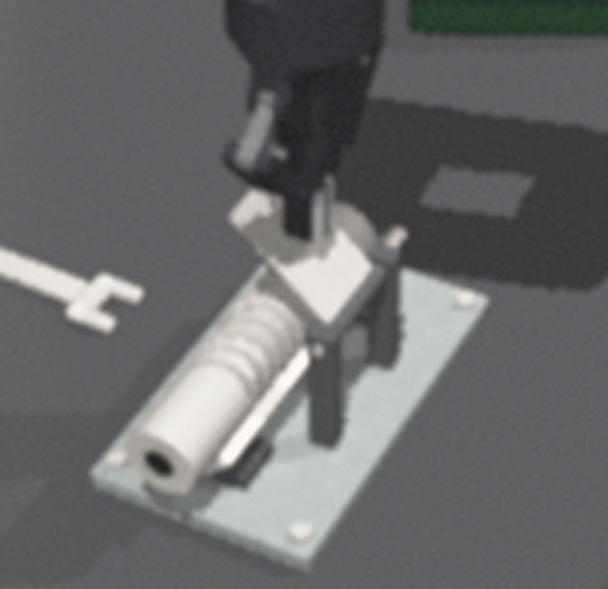

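The side view shows the leaf folded to about 45°, with the finger on its back. I'll carry on down the arc.

```bash
python3 -m jog '[[[-1.5,0,3],[0,0,0],0],[[-3,0,6],[0,0,0],0],[[-4.5,0,8.5],[0,0,0],0],[[-6,0,11],[0,0,0],0],[[-7,0,13.5],[0,0,0],0],[[-8.5,0,16],[0,0,0],0],[[-10,0,18.5],[0,0,0],0],[[-11,0,21],[0,0,0],0],[[-11.5,0,23.5],[0,0,0],0],[[-12,0,25.5],[0,0,0],0],[[-12,0,25.5],[0,0,0],0]]'
python3 - <<'E'
from h import *
o=get_obs(); print(rest(o["eef_pos"]),o["wrist_force"])
p,d=camera("side"); p=p[:,:,::-1];c=p[160:315,235:395]; cv2.imwrite("pics/s9c.png",cv2.resize(c,None,fx=3.8,fy=3.8,interpolation=cv2.INTER_CUBIC))
E
```

```text
time_s: 12.87
eef_pos: [0.5805, -0.0031, 0.1086]
eef_rot: [0.001, 0.127, 0.992, 0.004]
wrist_force: [-0.5, -0.6, 0.9]
opening: -0.0
[ -7.6   0.8 108.6] [-0.49377383 -0.602901    0.88426054]
```

View pics/s9c.png

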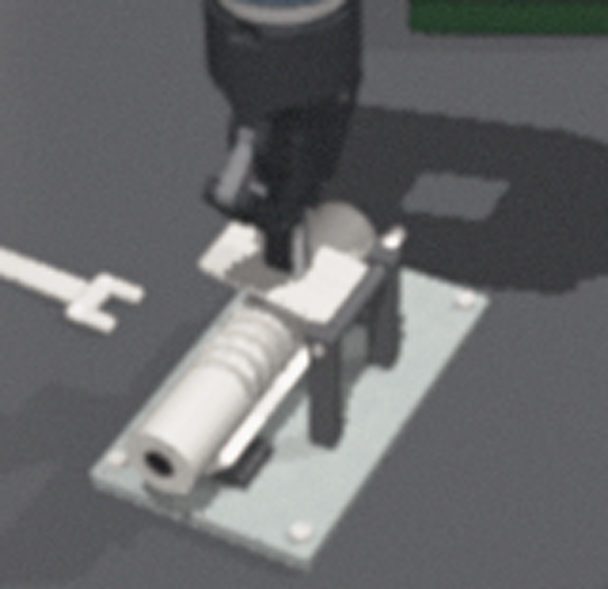

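```bash
python3 -m jog '[[[-2,0,1],[0,0,0],0],[[-4,0,2],[0,0,0],0],[[-6,0,3],[0,0,0],0],[[-6,0,4],[0,0,0],0],[[-6,0,5],[0,0,0],0],[[-6,0,6],[0,0,0],0],[[-6,0,6.5],[0,0,0],0],[[-6,0,6.5],[0,0,0],0]]'
python3 - <<'E'
from h import *
o=get_obs(); print(rest(o["eef_pos"]),o["wrist_force"])
E
```

```text
time_s: 13.58
eef_pos: [0.5863, -0.0046, 0.1022]
eef_rot: [0.001, 0.127, 0.992, 0.004]
wrist_force: [-0.9, -0.9, 0.2]
opening: -0.002
[ -1.7   0.8 102.2] [-0.86956804 -0.88567559  0.23051217]
```

```bash
python3 -m jog '[[[0,0,0.5],[0,0,0],0],[[0,0,1],[0,0,0],0],[[0,0,1.5],[0,0,0],0],[[0,0,2],[0,0,0],0],[[0,0,2],[0,0,0],0]]'
python3 - <<'E'
from h import *
o=get_obs(); print(rest(o["eef_pos"]),o["wrist_force"])
E
```

```text
time_s: 14.0
eef_pos: [0.5864, -0.0046, 0.1004]
eef_rot: [0.001, 0.127, 0.992, 0.004]
wrist_force: [0.4, -0.6, 1.8]
opening: -0.0
[ -1.5   0.9 100.4] [ 0.36460916 -0.57590043  1.80188767]
```

```bash
python3 -m jog '[[[0,0,0.5],[0,0,0],0],[[0,0,1],[0,0,0],0],[[0,0,1.5],[0,0,0],0],[[0,0,1.5],[0,0,0],0]]'
python3 -m jog '[[[0,0,0.7],[0,0,0],0],[[0,0,1.2],[0,0,0],0],[[0,0,1.2],[0,0,0],0]]'
```

```text
time_s: 14.33
eef_pos: [0.5865, -0.0046, 0.1002]
eef_rot: [0.001, 0.127, 0.992, 0.004]
wrist_force: [-4.0, -0.1, 10.6]
opening: -0.002
time_s: 14.58
eef_pos: [0.5865, -0.0046, 0.1002]
eef_rot: [0.001, 0.126, 0.992, 0.004]
wrist_force: [-4.2, -0.5, 10.5]
opening: -0.002
```

The leaf stopped firmly at 10.5 N with the tip at z = 86.2 mm. A flat leaf's top face is at 86.5 mm, so that fits. I'll lift straight off and look.

```bash
python3 -m jog '[[[0,0,-5],[0,0,0],0],[[0,0,-15],[0,0,0],0],[[0,0,-50],[0,0,0],0],[[0,0,-90],[0,0,0],0],[[0,0,-130],[0,0,0],0],[[-30,15,-160],[0,0,0],0],[[-60,20,-165],[0,0,0],0],[[-60,20,-165],[0,0,0],0],[[-60,20,-165],[0,0,0],0]]'
python3 meas.py w10 24
python3 - <<'E'
from h import *
c=get_calibration("wrist");T=np.array(c["world_from_camera"]); d=np.load("w10.npy")
v,u=np.mgrid[0:480,0:640]; P=np.stack([(u-c["cx"])/c["fx"]*d,(v-c["cy"])/c["fy"]*d,d],-1)@T[:3,:3].T+T[:3,3]-m
x,y,z=P@xd*1e3,P@yd*1e3,P[...,2]*1e3
k=(abs(y)<22)&(x>-38)&(x<33)&(z>75)&(z<130)&(d>0)
A=np.c_[x[k],y[k],np.ones(k.sum())]; s=np.linalg.lstsq(A,z[k],rcond=None)[0]; print(k.sum(),"slope x",s[0],"slope y",s[1],"z at x=0",s[2])
p,d=camera("side"); p=p[:,:,::-1];c=p[160:315,235:395]; cv2.imwrite("pics/s10c.png",cv2.resize(c,None,fx=3.8,fy=3.8,interpolation=cv2.INTER_CUBIC)); cv2.imwrite("pics/s10.png",p)
E
```

```text
time_s: 15.33
eef_pos: [0.6501, -0.0017, 0.266]
eef_rot: [0.002, 0.126, 0.992, 0.004]
wrist_force: [0.3, 0.1, -1.2]
opening: 0.002
[ 58.   19.6 265. ] cam [-22.2  18.5 394.8]
[(np.int64(257), 215, np.float64(-21.5)), (np.int64(264), 213, np.float64(-16.4)), (np.int64(277), 213, np.float64(-7.1)), (np.int64(289), 215, np.float64(1.6)), (np.int64(292), 214, np.float64(3.7)), (np.int64(298), 218, np.float64(8.0)), (np.int64(304), 215, np.float64(12.4)), (np.int64(313), 214, np.float64(18.8)), (np.int64(316), 214, np.float64(21.0)), (np.int64(323), 176, np.float64(26.0)), (np.int64(332), 137, np.float64(32.5)), (np.int64(340), 183, np.float64(38.3)), (np.int64(349), 148, np.float64(44.7)), (np.int64(356), 188, np.float64(49.8)), (np.int64(365), 137, np.float64(56.3)), (np.int64(373), 189, np.float64(62.0)), (np.int64(382), 137, np.float64(68.5)), (np.int64(387), 221, np.float64(72.1)), (np.int64(389), 221, np.float64(73.5))]
6610 slope x -0.007196678283814422 slope y 0.00015374784582888879 z at x=0 85.8073152851936
```

View pics/w10.png

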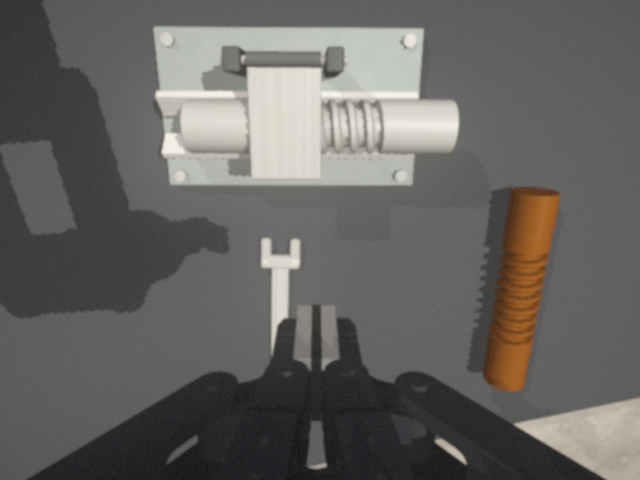

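View pics/s10.png

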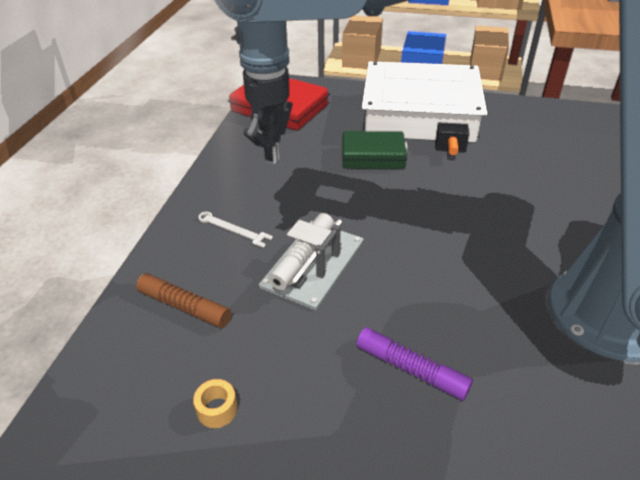

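View pics/s10c.png

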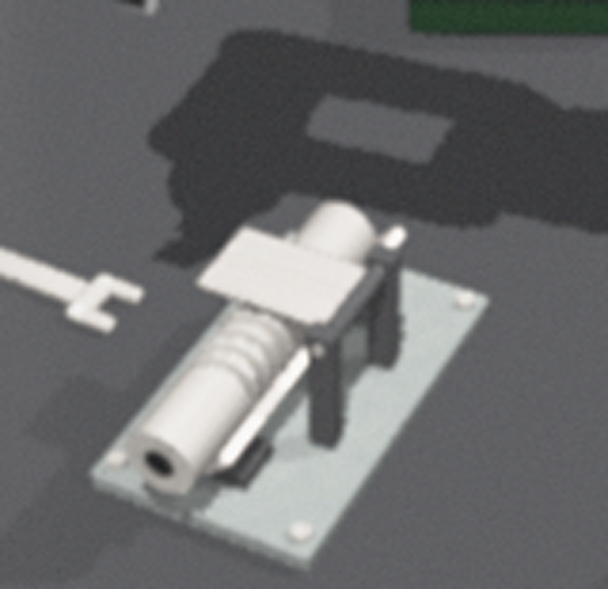

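The last pictures show the leaf lying level over the thread, wrist view (285,120). The plane fitted to its top has a slope of -0.007 rad at 85.8 mm, where level is 86.5 mm. The nut, spanner and case are where they were, and the gripper is clear. I'll hand in.

Run:
```python
from bench import *
print(hand_in(), get_obs()["time_s"])
```

```text
the job is handed in; nothing more can be done
the job is handed in; nothing more can be done
```

The comb leaf now lies flat with its teeth in the thread, and the job is handed in at about 15.4 s of the 54 s allowed. With the leaf still upright, I pushed the steel-grey screw's +y end with closed fingers. I stopped at thread_mid ≈ 23.4 mm, where the fit is at 24 mm within 2 mm. I then folded the leaf down from behind, pressed it with about 10.5 N and lifted clear.

**Last checks:**
- **Leaf:** it is level within about 0.01 rad, well below the 0.11 rad of teeth standing on the crests. The leaf's top measured 85.8 mm high against 86.5 mm expected, a difference within the calibration error.
- **Surroundings:** the nut, spanner and green case look unmoved in the side view. The gripper was touching nothing at the end.
- **Disagreement:** in the picture taken after the last push, the teeth appeared about 0.7 mm off where my model put them. That is within tolerance, and no other check failed.

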